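Set the curing lamp inside the drop-front bay

TASK

Get the glued acrylic stand ready for curing: pull the bay's bottom-hinged front flap down to its stop, then swing the lamp on its stiff jointed arm in through the open front until its head hangs centred over the L-shaped stand, and push the flap back up until it is fully closed. Do not shift the stand, the stack of blanks beside it, or the two bottles and the tin standing about on the bench, and leave the lamp where you set it.

Things in the scene. Friction and masses are not known exactly. Their poses are not given: they have to be found in the camera images.
- bay: Curing bay: plywood box without a roof, 190 deep (x) x 300 wide (y) mm, walls 10 mm, on a 40 mm plinth: wall tops 180, inner floor 48 mm above the bench; its front closed by the flap. Fixed to the bench. Origin: middle of the open front edge, on the bench; its x axis points into the bay, away from the robot, y to the left, z up. The lamp head cannot pass through walls or flap.
- flap (a joint): Bottom-hinged wooden front flap, 300 wide x 120 high x 10 mm thick, 0 = closed (upright), grows as its top comes down towards the robot, stop at 1.1 rad. Stiff hinge: it stays where it is left; about 4 N at the bar moves it.
- flap_hinge (a point): Middle of the flap's hinge line, 60 mm above the bench in the plane of the bay's front, axes as the bay's; hinge line along the bay's y.
- flap_bar (a point): Middle of the flap's pull bar: a round steel bar 12 mm thick, 200 mm long along the bay's y, carried 30 mm (centre) beyond the flap's upper edge on two 8 mm posts 95 mm either side of this point; 150 mm from the hinge line along the flap and 6 mm in front of it. It turns with the flap: z points along the flap away from the hinge.
- lamp_face (a point): Centre of the underside of the lamp head: an upright grey drum, 80 mm across, 50 mm high (152 to 202 mm above the bench), hanging by a 22 mm stem below the upper link's end. Always at the same height.
- lamp_grip (a point): A point on the lamp's grip, straight above the head's centre: upright black rubber stub, 22 mm across, from 265 to 332 mm above the bench; this point is 310 mm above it. The head hangs on two level links (330 and 310 mm long, 230 to 270 mm above the bench) with stiff upright pivots, on a post some 0.86 m ahead and 0.36 m left; its elbow points left. 2 to 4 N at the grip swings it.
- stand: The glued stand: white acrylic L, base 80 x 80 x 6 mm with an upright sheet 6 mm thick along its +x edge, 72 mm high overall; loose, on the bay's floor in its left or right half. Origin: centre of the base's underside.
- blanks: Stack of brown-papered blanks, 80 x 70 x 36 mm, loose, in the other half of the bay. Origin: centre of the underside.
- glue: White plastic bottle, 50 mm across, 200 mm high, loose on the bench; origin under its centre. Bystander.
- tin: Bare steel tin, 60 mm across, 180 mm high, loose; origin under its centre. Bystander.
- amber: Brown glass bottle with a black cap, 56 mm across, 190 mm high, loose; origin under its centre. Bystander.
Mind the look-alikes: they are no part of the job. Of the things like the stand, leave any that is black or pink; of the rest the larger one is meant.

How it is judged:
By the outcome, as a careful person would: the job done as asked, in the order asked, and still so for the second after the job is handed in, with the robot touching nothing.
It also fails if it takes over 70 s, if anything falls off the work surface, if the arm or the gripper's body presses on something with over 40 N, if the wrist force passes 120 N, or if a joint passes its speed limit or range.

ROBOT

A 6-joint arm with a two-finger parallel gripper is mounted at the origin on the work surface. World frame = base frame: x ahead of the robot, y to its left, z up, the work surface at z = 0. Lengths are in mm, angles in rad, forces in N, time in s.
With the tool pointing down it reaches from about 300 to 825 mm from the base axis. Payload 5.4 kg.
Tool frame: the origin (TCP) lies midway between the tips of the shut fingers; the grasp point (between the pads) lies 19 mm behind it; z points along the fingers, y is the line along which they close (so a half turn about z gives the same grasp; the last joint's range is limited). The gripper opens to 92 mm and grips with 3 to 60 N. Pads are 20 mm wide; open, the fingers measure 128 mm over their backs; the gripper's body (75 mm by 189 mm) begins 69 mm behind the grasp point.
Start: joints at [1.125, 0.158, 1.597, -0, 1.386, -0.21], TCP at [134.343, 559.069, 214.601] pointing down, gripper open.
Joint ranges: [-2.91, 2.91], [-0.94, 2.29], [0.18, 2.7], [-1.29, 4.43], [0.17, 2.64], [-3, 3]. Speed limits (rad/s): [2.57, 2.57, 3.14, 3.14, 3.14, 3.14].

INTERFACE

Orientations are given as a unit quaternion [x, y, z, w].
In Python, from cell import robot gives the robot as it stands.
- The arm moves only by the tool send_rows, never from a script. Its argument "rows" is text: rows parted by semicolons, each of 7 numbers parted by spaces: the finger opening in mm, from 0 to 91.9, then the shift along the tool's x, y, z in mm, then the turn, a rotation vector about the tool's x, y, z in degrees. A call has 1 to 20 rows; each row shifts and turns the commanded pose from where the row before left it, along the tool's axes as they then stand; what a row does not reach is not made up. A row lasts 1/10 s, in which the tool goes at most 50 mm and 8.59 degrees, less where a joint would pass 70% of its speed; a pose out of reach is approached as far as the arm can. A call is refused whole if a number of a shift passes 50 or a number of a turn 8.59, either way. A call with a gripper value outside its range is refused whole. The fingers move at their own pace and stop on an object; "newtons" is the grip in N (left out, the last holds). Time passes only in rows, so rows that do not move let the fingers close. It gives the time, the measured TCP pose, the force, the opening and the grip force at its end, in the units of the state.
- robot.sense(): the state, without advancing time (a new reading comes with each control period).
- robot.capture(name): name is "scene" or "top" or "wrist"; returns a dict with "image" (480x640x3 uint8, red, green, blue), "mtx" (3x3 intrinsics, pixels), "world_to_cam" (4x4, takes a point from world to camera coordinates); the wrist camera has in their place "hand_eye" (4x4, takes a point from camera to tool coordinates, whose origin is the TCP and whose axes are the flange's). Camera axes: x right, y down, z forward; pixel columns grow to the right and rows downward; lengths in mm; the calibration is good to about 2 mm. A picture is of the moment at which its call begins: read the wrist's pose just before it. There is no depth.
- robot.close_job(): hands the job in; it is judged then, once.
The state is a dict: "t": time; "joints": joint angles; "joint_velocities": joint speeds; "effort": joint torques, N m; "position": TCP position; "tool_rot": TCP orientation; "ft_force": force on the tool from outside, world axes, zero at the start; "moment": the same for the moment, N m; "opening": finger opening in mm; "grasp_force": force on a finger pad.
Only numpy, scipy, OpenCV 4.12 (cv2) and the standard library are available. Lean on these libraries where they do the work, as an engineer would, in place of code of your own. Each camera call takes 0.05 s, during which the arm holds its last target. There are 200 camera calls.

## Working session

There is one attempt and no reset: what is moved stays moved. The work goes in short steps, Python scripts to look and compute and a tool call to move; the robot and the scene stay as the last step left them, time stands still between calls to the robot, and variables do not carry over. Pictures are saved under pics/ and viewed, at most 10 in all, crops included, and the job is handed in when it is done.

Besides the shell and the picture viewer there is one more tool, called after "Emit:" as a command line: name --argument value ..., lists and objects as JSON in quotes. send_rows: Moves the arm, as the interface text tells. Its arguments: {"type":"object","properties":{"rows":{"type":"string"},"newtons":{"type":"number"}},"required":["rows"]}

```bash
mkdir -p pics; ls
python3 - <<'E'
from cell import robot
import cv2,numpy as np
s=robot.sense();print(s['t'],s['position'],s['tool_rot'])
for n in("scene","top"):
    d=robot.capture(n);cv2.imwrite(f"pics/{n}0.png",d["image"][:,:,::-1]);np.savez(f"{n}0.npz",**d);print(n,d["mtx"].tolist(),np.round(d["world_to_cam"],3).tolist())
E
```

```text
pics
0.0 [134.07910085 558.51648534 213.63958727] [ 1.17627015e-01  9.93057429e-01 -8.61483958e-04 -2.92165324e-04]
scene [[536.1424331025366, 0.0, 322.4727305136397], [0.0, 536.1424331025366, 239.35164396325771], [0.0, 0.0, 1.0]] [[-0.048, 0.999, 0.019, -17.58], [0.633, 0.045, -0.773, -213.344], [-0.773, -0.026, -0.634, 1656.692], [0.0, 0.0, 0.0, 1.0]]
top [[601.134922379679, 0.0, 314.0900114486467], [0.0, 601.134922379679, 240.41674838526956], [0.0, 0.0, 1.0]] [[-0.006, -1.0, 0.005, 35.68], [-0.993, 0.005, -0.117, 572.982], [0.117, -0.005, -0.993, 1436.991], [0.0, 0.0, 0.0, 1.0]]
```

View pics/scene0.png

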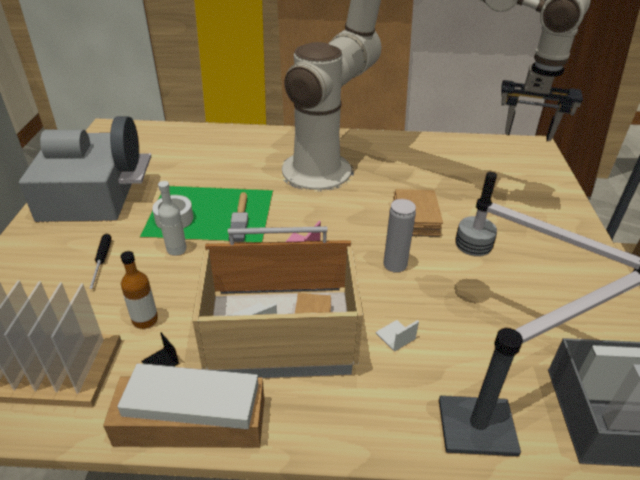

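View pics/top0.png

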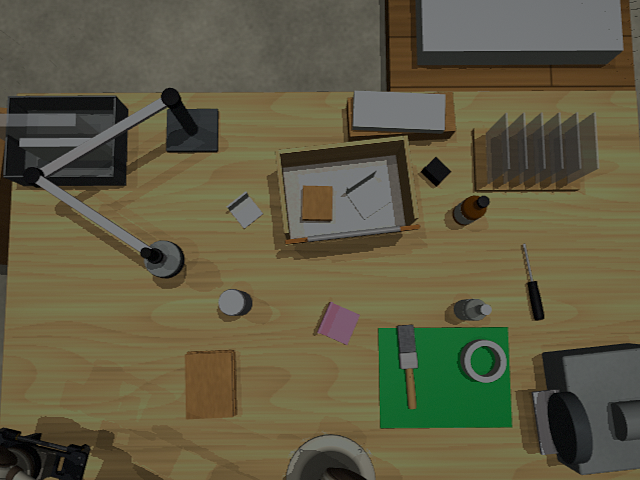

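Top: bay at about (345,190), lamp head and grip at about (163,258)/(150,255), tin (235,302), glue (472,310), amber (470,210). L-shaped candidates are white in the bay (370,195), white outside (243,210), black (435,171) and pink (340,322). The white one in the bay looks larger and stands in the bay as described. I'll check this in an enlarged crop.

```bash
cat > h.py <<'E'
import numpy as np,cv2
def load(n): 
    d=np.load(n+".npz");return d["image"],d["mtx"],d["world_to_cam"]
def cast(n,px,z):
    _,K,T=load(n);R,t=T[:3,:3],T[:3,3];c=-R.T@t
    r=R.T@np.linalg.inv(K)@np.array([px[0],px[1],1.]);return c+r*(z-c[2])/r[2]
def proj(n,p):
    _,K,T=load(n);q=K@(T[:3,:3]@np.array(p,float)+T[:3,3]);return q[:2]/q[2]
def tri(n1,p1,n2,p2):
    P=[load(n)[1]@load(n)[2][:3] for n in(n1,n2)]
    X=cv2.triangulatePoints(P[0],P[1],np.array(p1,float).reshape(2,1),np.array(p2,float).reshape(2,1));return (X[:3]/X[3]).ravel()
E
python3 - <<'E'
import cv2
i=cv2.imread("pics/top0.png")[125:275,215:435]
i=cv2.convertScaleAbs(i,alpha=1.5,beta=10)
a=cv2.resize(i,None,fx=3.6,fy=3.6,interpolation=cv2.INTER_CUBIC);cv2.imwrite("pics/c1.png",a)
E
```

```text
(no output)
```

View pics/c1.png

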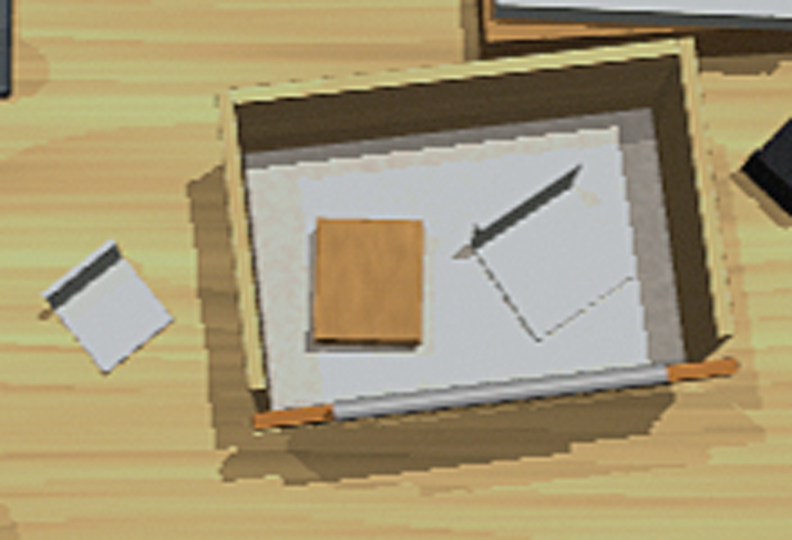

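The crop shows the bay stand's base corners at (538,341), (632,278) and (474,244), which makes its side about 31 px. The outside one is only about 23 px, so the stand in the bay is the one meant. Now the positions.

```bash
python3 - <<'E'
from h import *
f=lambda x,y:(215+x/3.6-.4,125+y/3.6-.4)
t=lambda x,y,z:cast("top0",f(x,y),z)
for n,a in dict(A=(538,341,54),B=(632,278,54),C=(474,246,54),BL=(230,90,180),BR=(692,38,180),FL=(255,390,180),FR=(728,338,180),barL=(333,408,210),barR=(668,375,210),flL=(254,420,180),flR=(738,365,180),bl1=(316,220,84),bl2=(422,222,84),bl3=(420,343,84),bl4=(314,341,84)).items(): print(n,t(*a).round(0))
print("stand centre",((t(632,278,54)+t(474,246,54))/2).round(1))
I,K,T=load("scene0");c=[]
# grip top centre and others
print("grip tri",tri("top0",(147,253.5),"scene0",(490,175)))
for z in(265,310,332): print(z,proj("top0",cast("scene0",(487,200),z)))
print("grip top z332 top",cast("top0",(147,253.5),332),"scene",cast("scene0",(490,175),332))
print("head top",cast("top0",(163,258),152))
print("elbow",cast("top0",(33,175),270),"post",cast("top0",(171,97),270))
print("tin",cast("top0",(235,302),180),"glue",cast("top0",(484,310),200),"amber",cast("top0",(482,203),190),"smallstand",cast("top0",(243,210),0))
s=np.array([0,0]);
E
python3 - <<'E'
import cv2,numpy as np
a=cv2.imread("pics/top0.png")[215:320,110:260];b=cv2.imread("pics/scene0.png")[165:275,420:520]
a=cv2.resize(a,None,fx=2.8,fy=2.8);b=cv2.resize(b,(380,418))
o=np.zeros((420,800,3),np.uint8);o[:294,:420]=a;o[:418,420:]=b
cv2.imwrite("pics/c2.png",cv2.convertScaleAbs(o,alpha=1.6,beta=15))
E
```

```text
A [622. -89.  54.]
B [ 664. -153.   54.]
C [687. -46.  54.]
BL [761. 112. 180.]
BR [ 793. -176.  180.]
FL [573.  97. 180.]
FR [ 604. -194.  180.]
barL [558.  49. 210.]
barR [ 577. -152.  210.]
flL [554.  97. 180.]
flR [ 587. -200.  180.]
bl1 [699.  60.  84.]
bl2 [697. -10.  84.]
bl3 [616.  -8.  84.]
bl4 [618.  62.  84.]
stand centre [675.5 -99.5  54. ]
grip tri [514.80312046 360.64900389 328.25275943]
265 [149.53914921 259.59715044]
310 [155.37569026 224.68179025]
332 [158.36250156 206.81408555]
grip top z332 top [514.20402198 358.33448203 332.        ] scene [520.46729436 360.35341328 332.        ]
head top [521.32768334 371.52649354 152.        ]
elbow [684.74128092 615.49253572 270.        ] post [851.05453095 333.67384496 270.        ]
tin [422.07893321 206.08352212 180.        ] glue [ 401.807325  -329.3531868  200.       ] amber [ 635.93538776 -336.8284173   190.        ] smallstand [655.01359327 210.87642706   0.        ]
```

View pics/c2.png

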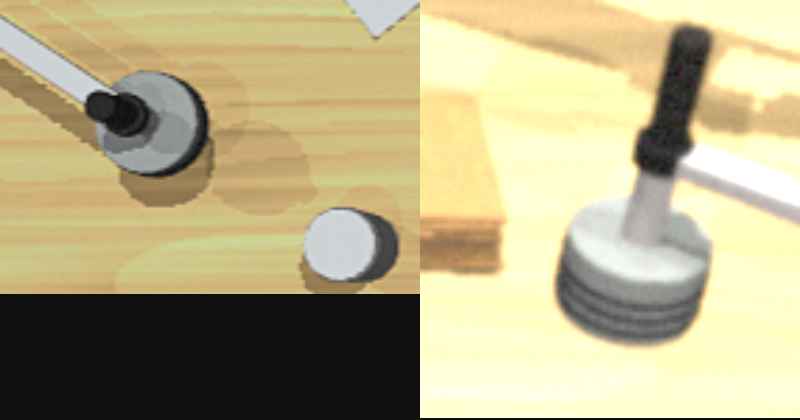

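Candidates settled, and the lamp grip comes out at about (516,360), consistent between head and grip. I'll write a small row planner and cross-check the bar between the two views.

```bash
cat > plan.py <<'E'
import numpy as np
from scipy.spatial.transform import Rotation as Ro
from cell import robot
O=np.array([588.,-50,0]);YAW=6.1
c,s=np.cos(np.radians(YAW)),np.sin(np.radians(YAW))
def bay(x,y,z): return O+np.array([c*x-s*y,s*x+c*y,z])
def tobay(p): d=np.array(p)-O;return np.array([c*d[0]+s*d[1],-s*d[0]+c*d[1],d[2]])
def rot(psi,tilt):
    p=np.radians(psi);y=np.array([np.cos(p),np.sin(p),0]);x=np.array([-y[1],y[0],0])
    return Ro.from_matrix(np.c_[x,y,[0,0,-1]])*Ro.from_euler('x',-tilt,degrees=True)
def state():
    q=robot.sense();print("t %.2f"%q['t'],"pos",np.round(q['position'],1),"bay",tobay(q['position']).round(1),"z",Ro.from_quat(q['tool_rot']).as_matrix()[:,2].round(2),"F",np.round(q['ft_force'],1),"open %.1f grip %.1f"%(q['opening'],q['grasp_force']));return q
def plan(way,op,p=None,R=None):
    """way: [(pos,psi,tilt,n)], psi/tilt interpolated"""
    q=state()
    if p is None:p=np.array(q['position'])
    if R is None:R=Ro.from_quat(q['tool_rot'])
    out=[]
    for pos,psi,tilt,n in way:
        p0,R0=p.copy(),R;dr=(R0.inv()*rot(psi,tilt)).as_rotvec()
        for k in range(1,n+1):
            d=np.round(R.inv().apply(p0+(np.array(pos)-p0)*k/n-p),0)
            w=np.round((R.inv()*R0*Ro.from_rotvec(dr*k/n)).as_rotvec(degrees=True),1)
            p=p+R.apply(d);R=R*Ro.from_rotvec(w,degrees=True)
            out.append("%g "%op+" ".join("%g"%(v+0) for v in np.r_[d,w]))
    for i in range(0,len(out),20):print("; ".join(out[i:i+20]))
E
python3 - <<'E'
from h import *; from plan import *
for a,b in (((307,237.9),(324,232)),((400.2,228.8),(231,232))): 
    X=tri("top0",a,"scene0",b);print(X.round(1),tobay(X).round(1))
for p in [(-6,0,210),(-150*np.sin(.1)-6,0,209)]:
    print([proj(n,bay(p[0],y,p[2])).round(1).tolist() for n in("top0","scene0") for y in(100,-100)])
plan([(np.array([134,558,330]),76.5,0,3),(np.array([430,-67,330]),6.1,0,16),(bay(-95,0,285),6.1,45,6)],91)
E
```

```text
[558.8  46.7 203.7] [-18.7  99.3 203.7]
[ 576.6 -148.6  207.4] [-21.8 -96.8 207.4]
[[307.0, 231.7], [399.0, 221.5], [326.2, 233.5], [226.1, 235.7]]
[[307.8, 238.6], [399.9, 228.4], [325.7, 229.3], [226.8, 231.4]]
t 0.10 pos [134.1 558.6 213.7] bay [-386.7  653.4  213.7] z [-0. -0. -1.] F [ 0.1 -1.   0.6] open 91.8 grip 0.0
91 0 0 -39 0 0 0; 91 0 -1 -39 -0.1 0 0; 91 0 0 -38 0 0 0; 91 -27 -34 0 0 0 4.4; 91 -30 -31 0 0 0 4.4; 91 -32 -29 0 0 0 4.4; 91 -34 -27 0 0 0 4.4; 91 -36 -24 0 0 0 4.4; 91 -37 -21 0 0 0 4.4; 91 -40 -18 0 0 0 4.4; 91 -40 -15 0 0 0 4.4; 91 -42 -12 0 0 0 4.4; 91 -42 -8 0 0 0 4.4; 91 -43 -6 0 0 0 4.4; 91 -43 -2 0 0 0 4.4; 91 -43 1 0 0 0 4.4; 91 -43 5 0 0 0 4.4; 91 -43 8 0 0 0 4.4; 91 -41 11 0 0 0 4.4; 91 0 11 7 -7.5 0 0
91 0 9 9 -7.5 0 0; 91 0 9 10 -7.5 0 0; 91 0 7 11 -7.5 0 0; 91 0 5 12 -7.5 0 0; 91 0 4 12 -7.5 0 0
```

The bar is at bay (-20, 0, 208), so the flap starts about 0.1 rad ajar. Moving there at height.

Emit:
send_rows --rows "91 0 0 -39 0 0 0; 91 0 -1 -39 0 0 0; 91 0 0 -38 0 0 0; 91 -27 -34 0 0 0 4.4; 91 -30 -31 0 0 0 4.4; 91 -32 -29 0 0 0 4.4; 91 -34 -27 0 0 0 4.4; 91 -36 -24 0 0 0 4.4; 91 -37 -21 0 0 0 4.4; 91 -40 -18 0 0 0 4.4; 91 -40 -15 0 0 0 4.4; 91 -42 -12 0 0 0 4.4; 91 -42 -8 0 0 0 4.4; 91 -43 -6 0 0 0 4.4; 91 -43 -2 0 0 0 4.4; 91 -43 1 0 0 0 4.4; 91 -43 5 0 0 0 4.4; 91 -43 8 0 0 0 4.4; 91 -41 11 0 0 0 4.4"

```text
t: 2.0
position: [430.3, -68.1, 330.2]
tool_rot: [0.67, 0.742, 0.0, -0.0]
ft_force: [0.1, 1.5, 0.2]
opening: 90.9
grasp_force: 0.0
```

Emit:
send_rows --rows "91 0 11 7 -7.5 0 0; 91 0 9 9 -7.5 0 0; 91 0 9 10 -7.5 0 0; 91 0 7 11 -7.5 0 0; 91 0 5 12 -7.5 0 0; 91 0 4 12 -7.5 0 0; 91 0 0 0 0 0 0"

```text
t: 2.7
position: [490.6, -58.2, 278.8]
tool_rot: [0.62, 0.686, 0.284, 0.251]
ft_force: [-0.5, 0.2, -0.4]
opening: 90.8
grasp_force: 0.0
```

Run:
```python
from plan import *
plan([(bay(-20+7,0,208-7),6.1,45,4)],91)
d=robot.capture("scene");import cv2;cv2.imwrite("pics/s1.png",d["image"][:,:,::-1])
```

```text
t 2.70 pos [490.6 -58.2 278.8] bay [-97.7   2.2 278.8] z [ 0.7   0.08 -0.71] F [-0.5  0.2 -0.4] open 90.8 grip 0.0
91 -1 1 29 -0.1 -0.1 -0.1; 91 0 2 28 -0.1 0 -0.1; 91 -1 1 29 -0.1 -0.1 -0.1; 91 0 1 29 -0.1 0 -0.1
```

Emit:
send_rows --rows "91 0 1 29 0 0 0; 91 0 2 28 0 0 0; 91 -1 1 29 0 0 0; 91 0 1 29 0 0 0; 91 0 0 0 0 0 0; 0 0 0 0 0 0 0; 0 0 0 0 0 0 0; 0 0 0 0 0 0 0; 0 0 0 0 0 0 0; 0 0 0 0 0 0 0; 0 0 0 0 0 0 0; 0 0 0 0 0 0 0; 0 0 0 0 0 0 0" --newtons 25

```text
t: 4.05
position: [578.0, -51.5, 208.2]
tool_rot: [0.618, 0.687, 0.285, 0.256]
ft_force: [-0.5, 0.3, -0.1]
opening: 28.8
grasp_force: 0.0
```

Run:
```python
from plan import *
state()
d=robot.capture("scene");import cv2;cv2.imwrite("pics/s2.png",cv2.resize(d["image"][150:400,120:440,::-1],(800,600)))
```

```text
t 4.05 pos [578.  -51.5 208.2] bay [-10.1  -0.4 208.2] z [ 0.7   0.07 -0.71] F [-0.5  0.3 -0.1] open 28.8 grip 0.0
```

View pics/s2.png

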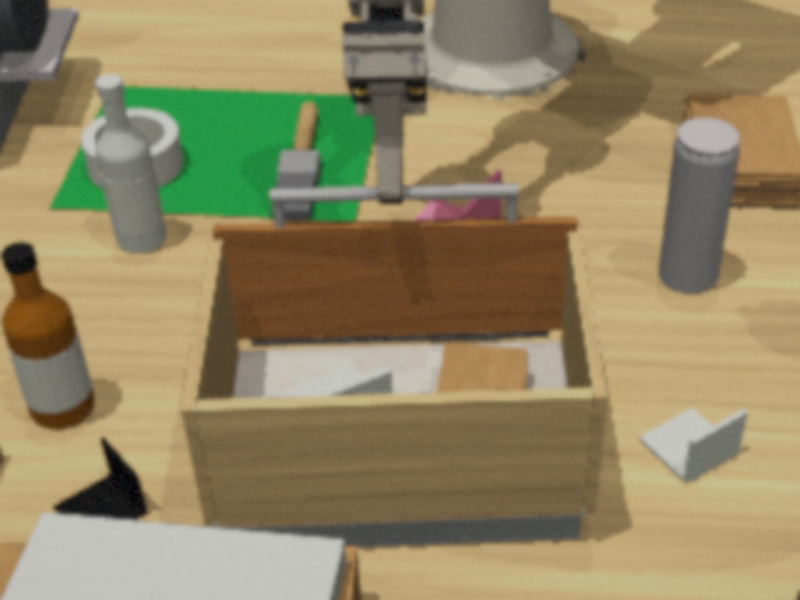

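The fingers straddle the bar at (390,190) and are still closing. I'll centre them and finish the grip.

Emit:
send_rows --rows "0 0 -5 0 0 0 0; 0 0 0 0 0 0 0; 0 0 0 0 0 0 0; 0 0 0 0 0 0 0; 0 0 0 0 0 0 0; 0 0 0 0 0 0 0"

```text
t: 4.7
position: [573.8, -51.5, 203.3]
tool_rot: [0.618, 0.687, 0.284, 0.255]
ft_force: [-0.7, -2.0, -7.8]
opening: 11.1
grasp_force: 25.0
```

Run:
```python
from plan import *
q=state();t=tobay(q['position'])
# bar contact: assume bar lies r from hinge (150,6); bar angle solution with t = bar + s*zdir
zd=np.array([.707,-.707])
r=np.hypot(150,6)
rel=np.array([t[0],t[2]-60])
b=rel@zd;s=[b-np.sqrt(b*b-rel@rel+r*r),b+np.sqrt(b*b-rel@rel+r*r)];print("s",s)
for k in s:
    B=rel-k*zd;print("bar",B+[0,60],"angle",np.arctan2(-B[0],B[1])-np.arctan2(6,150))
```

```text
t 4.70 pos [573.8 -51.5 203.3] bay [-1.430e+01  1.000e-01  2.033e+02] z [ 0.7   0.08 -0.71] F [-0.7 -2.  -7.8] open 11.1 grip 25.0
s [np.float64(-230.6278002124902), np.float64(7.789859517504624)]
bar [148.76073995  40.24704792] angle -1.7427861484297946
bar [-19.80054548 208.80833334] angle 0.0923049939947375
```

Gripped at 0.09 rad. Plan the arc.

```bash
cat >> plan.py <<'E'
def bar(phi): return np.array([-150*np.sin(phi)-6*np.cos(phi),60+150*np.cos(phi)-6*np.sin(phi)])
E
python3 - <<'E'
from plan import *
W=[]
for f in np.r_[np.linspace(.16,1.0,13),1.05,1.1]:
    b=bar(f)+7.8*np.array([.707,-.707]);W.append((bay(b[0],0,b[1]),6.1,45,1))
plan(W,0,R=rot(6.1,45))
E
```

```text
t 4.70 pos [573.8 -51.5 203.3] bay [-1.430e+01  1.000e-01  2.033e+02] z [ 0.7   0.08 -0.71] F [-0.7 -2.  -7.8] open 11.1 grip 25.0
0 0 -8 -6 0 0 0; 0 0 -9 -5 0 0 0; 0 0 -10 -5 0 0 0; 0 0 -9 -4 0 0 0; 0 0 -10 -4 0 0 0; 0 0 -10 -3 0 0 0; 0 0 -11 -2 0 0 0; 0 0 -10 -1 0 0 0; 0 0 -10 -1 0 0 0; 0 0 -11 0 0 0 0; 0 0 -10 1 0 0 0; 0 0 -11 2 0 0 0; 0 0 -10 2 0 0 0; 0 0 -7 2 0 0 0; 0 0 -7 2 0 0 0
```

Emit:
send_rows --rows "0 0 -8 -6 0 0 0; 0 0 -9 -5 0 0 0; 0 0 -10 -5 0 0 0; 0 0 -9 -4 0 0 0; 0 0 -10 -4 0 0 0; 0 0 -10 -3 0 0 0; 0 0 -11 -2 0 0 0; 0 0 -10 -1 0 0 0; 0 0 -10 -1 0 0 0; 0 0 -11 0 0 0 0; 0 0 -10 1 0 0 0; 0 0 -11 2 0 0 0; 0 0 -10 2 0 0 0; 0 0 0 0 0 0 0"

```text
t: 6.1
position: [466.0, -63.8, 133.0]
tool_rot: [0.617, 0.687, 0.285, 0.257]
ft_force: [-4.0, 2.1, 1.3]
opening: 11.2
grasp_force: 25.0
```

```bash
cat > ang.py <<'E'
from plan import *
q=state();t=tobay(q['position']);z=Ro.from_quat(q['tool_rot']).as_matrix()[:,2]
for s in(5,7.8,10):
    B=np.array([t[0],t[2]-60])-s*np.array([np.hypot(z[0],z[1]),z[2]]);print(s,"angle %.3f r %.1f"%(np.arctan2(-B[0],B[1])-.04,np.hypot(*B)))
E
python3 ang.py
```

```text
t 6.10 pos [466.  -63.8 133. ] bay [-122.8   -0.7  133. ] z [ 0.7   0.07 -0.71] F [-4.   2.1  1.3] open 11.2 grip 25.0
5 angle 0.986 r 147.7
7.8 angle 0.982 r 150.4
10 angle 0.979 r 152.5
```

Emit:
send_rows --rows "0 0 -7 2 0 0 0; 0 0 -7 2 0 0 0; 0 0 -4 1 0 0 0; 0 0 -2 1 0 0 0; 0 0 0 0 0 0 0; 0 0 0 0 0 0 0"

```text
t: 6.7
position: [458.1, -64.9, 117.8]
tool_rot: [0.616, 0.687, 0.287, 0.258]
ft_force: [-7.9, 7.7, 18.5]
opening: 10.9
grasp_force: 25.0
```

```bash
python3 ang.py
```

```text
t 6.70 pos [458.1 -64.9 117.8] bay [-130.7   -1.   117.8] z [ 0.71  0.08 -0.7 ] F [-7.9  7.7 18.5] open 10.9 grip 25.0
5 angle 1.103 r 147.6
7.8 angle 1.096 r 150.3
10 angle 1.091 r 152.3
```

The flap is at its stop (1.10 rad, 18 N reaction). Release, retreat and plan to the lamp grip.

Emit:
send_rows --rows "0 0 3 0 0 0 0; 70 0 0 0 0 0 0; 70 0 0 0 0 0 0; 70 0 0 0 0 0 0; 70 0 0 0 0 0 0; 70 0 0 0 0 0 0; 70 0 0 -15 0 0 0; 70 0 0 -30 0 0 0; 70 0 0 -40 0 0 0; 70 0 0 -40 0 0 0; 70 0 0 0 0 0 0"

```text
t: 7.8
position: [409.4, -100.4, 157.9]
tool_rot: [0.615, 0.688, 0.294, 0.251]
ft_force: [-0.8, 0.2, -0.5]
opening: 70.1
grasp_force: 0.0
```

Run:
```python
from plan import *; from h import *; import cv2
print(cast("top0",(145.7,252.5),332).round(1),cast("top0",(163.6,258.6),202).round(1),cast("scene0",(420+695/3.8-420+0 if 0 else 420+ (690-420)/3.8,165+33/3.8),332).round(1))
plan([(np.array([430,0,300]),6.1,0,6),(np.array([516,361,385]),6.1,0,10)],91)
for n in("top","scene"):
    d=robot.capture(n);np.savez(n+"1.npz",**d);cv2.imwrite(f"pics/{n}1.png",d["image"][:,:,::-1])
```

```text
[516.2 360.9 332. ] [515.6 357.9 202. ] [515.5 363.3 332. ]
t 7.80 pos [ 409.4 -100.4  157.9] bay [-182.9  -31.2  157.9] z [ 0.71  0.1  -0.7 ] F [-0.8  0.2 -0.5] open 70.1 grip 0.0
91 17 20 -13 7.6 -0.2 0; 91 16 19 -15 7.5 -0.2 0.1; 91 17 17 -18 7.6 -0.2 0; 91 16 14 -19 7.6 -0.2 0.1; 91 17 11 -22 7.5 -0.2 0; 91 16 8 -22 7.6 -0.2 0; 91 35 12 -9 0 0 0; 91 35 13 -8 0 0 0; 91 35 12 -9 0 0 0; 91 35 13 -8 0 0 0; 91 35 12 -9 0 0 0; 91 35 12 -8 0 0 0; 91 35 13 -9 0 0 0; 91 35 12 -8 0 0 0; 91 35 13 -9 0 0 0; 91 35 12 -8 0 0 0
```

View pics/top1.png

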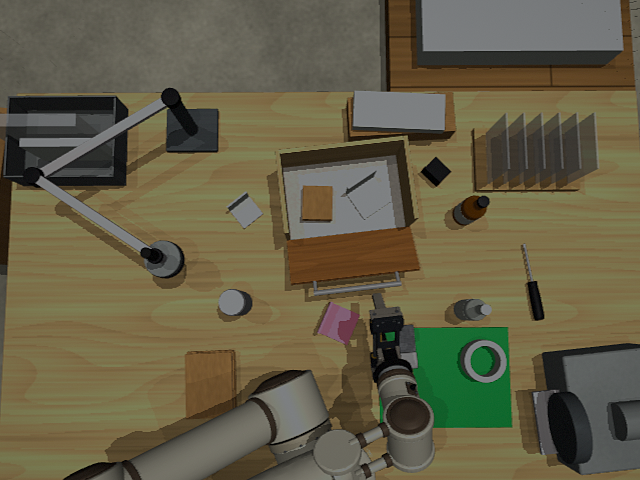

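The flap is down and everything else is unmoved. The retreat drifted sideways, so I'll check the joints.

```bash
python3 -c "
from plan import *
q=state();print(np.round(q['joints'],3))"
```

```text
t 7.90 pos [410.  -98.1 157.4] bay [-182.1  -28.9  157.4] z [ 0.71  0.1  -0.7 ] F [ 0.8  0.6 -0.1] open 70.1 grip 0.0
[-1.182 -0.943  2.696  0.809  1.266 -1.502]
```

Run:
```python
from plan import *
plan([(np.array([440,-60,270]),6.1,35,8)],91)
```

```text
t 7.90 pos [410.  -98.1 157.4] bay [-182.1  -28.9  157.4] z [ 0.71  0.1  -0.7 ] F [ 0.8  0.6 -0.1] open 70.1 grip 0.0
91 5 13 -7 1.3 -0.2 0; 91 4 13 -7 1.3 -0.1 0; 91 4 12 -7 1.3 -0.2 0; 91 5 13 -8 1.3 -0.2 0; 91 4 12 -8 1.3 -0.1 0; 91 5 12 -8 1.3 -0.2 0; 91 4 12 -9 1.3 -0.2 0; 91 5 12 -9 1.3 -0.1 0
```

Emit:
send_rows --rows "91 5 13 -7 1.3 0 0; 91 4 13 -7 1.3 0 0; 91 4 12 -7 1.3 0 0; 91 5 13 -8 1.3 0 0; 91 4 12 -8 1.3 0 0; 91 5 12 -8 1.3 0 0; 91 4 12 -9 1.3 0 0; 91 5 12 -9 1.3 0 0; 91 0 0 0 0 0 0"

```text
t: 8.8
position: [441.0, -58.1, 273.0]
tool_rot: [0.631, 0.715, 0.232, 0.194]
ft_force: [0.5, 1.1, 0.2]
opening: 90.9
grasp_force: 0.0
```

Run:
```python
from plan import *
q=state();print(np.round(q['joints'],3),q['tool_rot'])
plan([(np.array([440,0,330]),6.1,0,6),(np.array([516,361,385]),6.1,0,11)],91)
```

```text
t 8.80 pos [441.  -58.1 273. ] bay [-147.     7.6  273. ] z [ 0.57  0.09 -0.82] F [0.5 1.1 0.2] open 90.9 grip 0.0
[-0.779 -0.8    2.338  0.508  1.248 -0.98 ] [0.63090261 0.71461986 0.23164517 0.19396099]
t 8.80 pos [441.  -58.1 273. ] bay [-147.     7.6  273. ] z [ 0.57  0.09 -0.82] F [0.5 1.1 0.2] open 90.9 grip 0.0
91 10 6 -7 5.9 -0.2 0.2; 91 10 6 -8 5.8 -0.2 0.1; 91 9 4 -8 5.9 -0.2 0.2; 91 10 4 -9 5.8 -0.2 0.2; 91 10 3 -9 5.9 -0.2 0.1; 91 9 2 -9 5.8 -0.2 0.2; 91 32 10 -5 0 0 0; 91 32 11 -5 0 0 0; 91 32 10 -5 0 0 0; 91 32 10 -5 0 0 0; 91 32 11 -5 0 0 0; 91 32 10 -5 0 0 0; 91 32 10 -5 0 0 0; 91 31 11 -5 0 0 0; 91 32 10 -5 0 0 0; 91 32 11 -5 0 0 0; 91 32 10 -5 0 0 0
```

Emit:
send_rows --rows "91 10 6 -7 5.9 -0.2 0.2; 91 10 6 -8 5.8 -0.2 0.1; 91 9 4 -8 5.9 -0.2 0.2; 91 10 4 -9 5.8 -0.2 0.2; 91 10 3 -9 5.9 -0.2 0.1; 91 9 2 -9 5.8 -0.2 0.2; 91 32 10 -5 0 0 0; 91 32 11 -5 0 0 0; 91 32 10 -5 0 0 0; 91 32 10 -5 0 0 0; 91 32 11 -5 0 0 0; 91 32 10 -5 0 0 0; 91 32 10 -5 0 0 0; 91 31 11 -5 0 0 0; 91 32 10 -5 0 0 0; 91 32 11 -5 0 0 0; 91 32 10 -5 0 0 0; 91 0 0 0 0 0 0"

```text
t: 10.6
position: [516.0, 361.9, 381.5]
tool_rot: [0.668, 0.744, -0.0, -0.003]
ft_force: [1.1, -0.5, -0.3]
opening: 90.9
grasp_force: 0.0
```

Run:
```python
from plan import *
q=state();print(np.round(q['joints'],3))
plan([(np.array([516,361,293]),6.1,0,5)],91)
```

```text
t 10.60 pos [516.  361.9 381.5] bay [-27.8 417.2 381.5] z [-0.  0. -1.] F [ 1.1 -0.5 -0.3] open 90.9 grip 0.0
[0.418 0.26  1.156 0.005 1.729 0.311]
t 10.60 pos [516.  361.9 381.5] bay [-27.8 417.2 381.5] z [-0.  0. -1.] F [ 1.1 -0.5 -0.3] open 90.9 grip 0.0
91 0 0 18 -0.1 0 0; 91 -1 0 17 0 -0.1 0; 91 0 0 18 -0.1 0 0; 91 0 0 18 0 -0.1 0; 91 0 0 18 -0.1 0 0
```

Emit:
send_rows --rows "91 0 0 18 0 0 0; 91 -1 0 17 0 0 0; 91 0 0 18 0 0 0; 91 0 0 18 0 0 0; 91 0 0 18 0 0 0; 40 0 0 0 0 0 0; 40 0 0 0 0 0 0; 40 0 0 0 0 0 0; 40 0 0 0 0 0 0; 40 0 0 0 0 0 0; 40 0 0 0 0 0 0; 40 0 0 0 0 0 0; 40 0 0 0 0 0 0" --newtons 30

```text
t: 11.9
position: [517.0, 357.5, 294.6]
tool_rot: [0.67, 0.742, 0.0, -0.002]
ft_force: [-0.6, 0.5, -0.7]
opening: 40.3
grasp_force: 0.0
```

Run:
```python
from plan import *;import cv2
state();a=robot.capture("wrist")["image"];b=robot.capture("scene")["image"][130:290,400:560]
b=cv2.resize(b,(400,400));a=cv2.resize(a,(400,300));o=np.zeros((400,800,3),np.uint8);o[:300,:400]=a;o[:,400:]=b
cv2.imwrite("pics/w1.png",o[:,:,::-1])
```

```text
t 11.90 pos [517.  357.5 294.6] bay [-27.3 412.8 294.6] z [-0.  0. -1.] F [-0.6  0.5 -0.7] open 40.3 grip 0.0
```

View pics/w1.png

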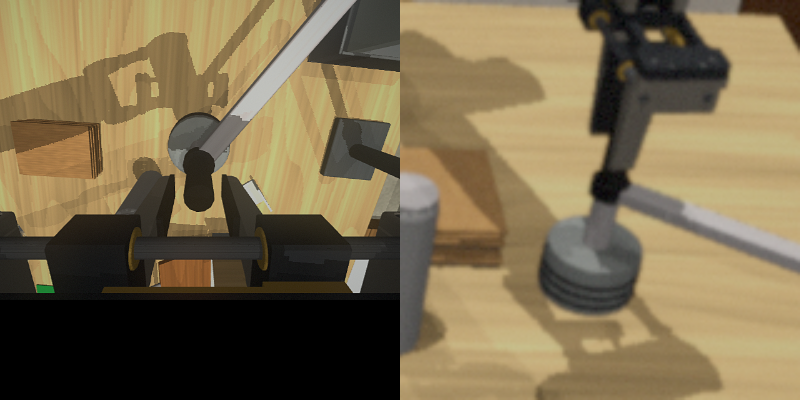

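The wrist view shows the stub at about (198,180) centred between the fingertips, so I'll shift 3 mm along it and close.

Emit:
send_rows --rows "0 3 0 0 0 0 0; 0 0 0 0 0 0 0; 0 0 0 0 0 0 0; 0 0 0 0 0 0 0; 0 0 0 0 0 0 0; 0 0 0 0 0 0 0; 0 0 0 0 0 0 0"

```text
t: 12.7
position: [516.7, 360.7, 294.6]
tool_rot: [0.67, 0.742, 0.0, -0.002]
ft_force: [1.1, 1.1, -1.4]
opening: 21.4
grasp_force: 30.0
```

```bash
cat > swing.py <<'E'
from plan import *
P=np.array([851,334.]);
def elbow(h):
    v=P-P;u=h-P;d=np.hypot(*u);u=u/d;a=(330**2-310**2+d*d)/2/d;k=np.sqrt(330**2-a*a);return P+a*u+k*np.array([u[1],-u[0]])
def yaw(h): e=elbow(h)-h;return np.degrees(np.arctan2(e[1],e[0]))
tgt=np.array([675.5,-99.5])
way=[(516,361),(508,206),(498,100),(508,0),tuple(bay(-70,-58.6,0)[:2]),tuple(tgt)]
E
python3 - <<'E'
from swing import *
q=state();p=q['position'];h=np.array([516,361.]);y0=yaw(h)
print(elbow(h),elbow(tgt),y0,[round(yaw(np.array(w))) for w in way])
W=[];pts=[p[:2]]+[np.array(w) for w in way[1:]]
for a,b in zip(pts[:-1],pts[1:]):
    n=int(np.ceil(np.hypot(*(b-a))/25))
    for k in range(1,n+1):
        h=a+(b-a)*k/n;W.append((np.r_[h,p[2]],6.1+yaw(h)-y0,0,1))
plan(W,0,R=rot(6.1,0))
E
```

```text
t 12.70 pos [516.7 360.7 294.6] bay [-27.2 415.9 294.6] z [-0.  0. -1.] F [ 1.1  1.1 -1.4] open 21.4 grip 30.0
[686.35777759 619.99464785] [555.81641249 186.46475111] 56.664455698698774 [57, 78, 84, 87, 85, 113]
t 12.70 pos [516.7 360.7 294.6] bay [-27.2 415.9 294.6] z [-0.  0. -1.] F [ 1.1  1.1 -1.4] open 21.4 grip 30.0
0 -22 -4 0 0 0 -3.9; 0 -21 -5 0 0 0 -3.6; 0 -22 -6 0 0 0 -3.3; 0 -20 -8 0 0 0 -3.1; 0 -21 -8 0 0 0 -2.8; 0 -20 -10 0 0 0 -2.6; 0 -19 -11 0 0 0 -2.2; 0 -18 -11 0 0 0 -1.8; 0 -17 -12 0 0 0 -1.4; 0 -18 -13 0 0 0 -1.2; 0 -16 -13 0 0 0 -0.9; 0 -17 -13 0 0 0 -0.7; 0 -18 -10 0 0 0 -1.1; 0 -18 -9 0 0 0 -0.9; 0 -17 -10 0 0 0 -0.6; 0 -17 -10 0 0 0 -0.5; 0 -18 -11 0 0 0 -0.2; 0 -20 -11 0 0 0 -0.1; 0 -20 -11 0 0 0 0.2; 0 -21 -12 0 0 0 0.4
0 -21 -11 0 0 0 0.9; 0 -20 -10 0 0 0 1.2; 0 -11 19 0 0 0 -4.2; 0 -11 18 0 0 0 -4.2; 0 -13 18 0 0 0 -4; 0 -14 16 0 0 0 -4; 0 -15 15 0 0 0 -3.8; 0 -17 15 0 0 0 -3.9; 0 -17 13 0 0 0 -3.7
```

Gripped at 21.4 mm. Swinging in parts while watching the force.

Emit:
send_rows --rows "0 -22 -4 0 0 0 -3.9; 0 -21 -5 0 0 0 -3.6; 0 -22 -6 0 0 0 -3.3; 0 -20 -8 0 0 0 -3.1; 0 -21 -8 0 0 0 -2.8; 0 -20 -10 0 0 0 -2.6; 0 -19 -11 0 0 0 -2.2; 0 -18 -11 0 0 0 -1.8; 0 -17 -12 0 0 0 -1.4; 0 -18 -13 0 0 0 -1.2; 0 -16 -13 0 0 0 -0.9; 0 -17 -13 0 0 0 -0.7"

```text
t: 13.9
position: [497.1, 99.8, 294.5]
tool_rot: [0.475, 0.88, 0.002, -0.001]
ft_force: [3.8, 2.3, 0.5]
opening: 21.4
grasp_force: 30.0
```

Emit:
send_rows --rows "0 -18 -10 0 0 0 -1.1; 0 -18 -9 0 0 0 -0.9; 0 -17 -10 0 0 0 -0.6; 0 -17 -10 0 0 0 -0.5; 0 -18 -11 0 0 0 -0.2; 0 -20 -11 0 0 0 -0.1; 0 -20 -11 0 0 0 0.2; 0 -21 -12 0 0 0 0.4; 0 -21 -11 0 0 0 0.9; 0 -20 -10 0 0 0 1.2; 0 0 0 0 0 0 0"

```text
t: 15.0
position: [522.9, -118.0, 294.3]
tool_rot: [0.471, 0.882, 0.0, -0.0]
ft_force: [-0.8, -3.8, 3.6]
opening: 21.3
grasp_force: 30.0
```

Run:
```python
from swing import *;import cv2
q=state();p=q['position'];print(np.round(q['joints'],2))
R=Ro.from_quat(q['tool_rot']);y=R.as_matrix()[:,1];ps=np.degrees(np.arctan2(y[1],y[0]));h0=p[:2];W=[]
for k in range(1,8):
    h=h0+(tgt-h0)*k/7;W.append((np.r_[h,p[2]],ps+yaw(h)-yaw(h0),0,1))
plan(W,0,R=rot(ps,0))
d=robot.capture("top");cv2.imwrite("pics/top2.png",d["image"][:,:,::-1])
```

```text
t 15.00 pos [ 522.9 -118.   294.3] bay [-72.  -60.7 294.3] z [-0.  0. -1.] F [-0.8 -3.8  3.6] open 21.3 grip 30.0
[-0.45  0.01  1.59  0.    1.53 -1.04]
t 15.00 pos [ 522.9 -118.   294.3] bay [-72.  -60.7 294.3] z [-0.  0. -1.] F [-0.8 -3.8  3.6] open 21.3 grip 30.0
0 -10 20 0 0 0 -4.4; 0 -11 18 0 0 0 -4.2; 0 -13 18 0 0 0 -4.1; 0 -14 17 0 0 0 -4.1; 0 -15 16 0 0 0 -3.9; 0 -17 15 0 0 0 -3.9; 0 -17 14 0 0 0 -3.8
```

View pics/top2.png

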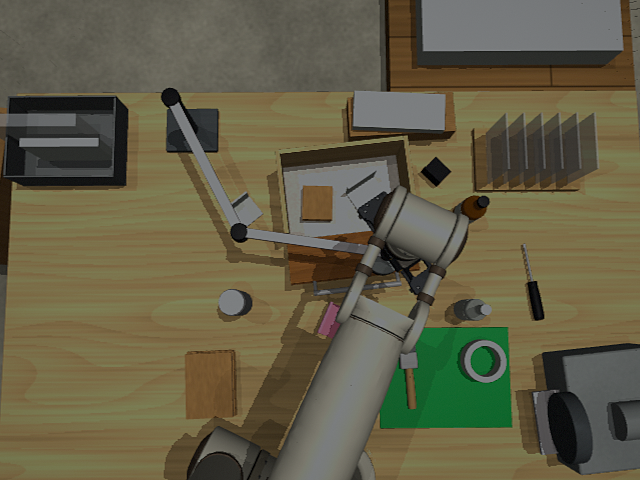

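The lamp head is now in front of the opening, over the open flap near (385,262), and the tin, bottles and blanks are unmoved. Going in.

Emit:
send_rows --rows "0 -10 20 0 0 0 -4.4; 0 -11 18 0 0 0 -4.2; 0 -13 18 0 0 0 -4.1; 0 -14 17 0 0 0 -4.1; 0 -15 16 0 0 0 -3.9; 0 -17 15 0 0 0 -3.9; 0 -17 14 0 0 0 -3.8; 0 0 0 0 0 0 0; 0 0 0 0 0 0 0"

```text
t: 15.95
position: [676.3, -94.8, 294.4]
tool_rot: [0.237, 0.971, 0.001, -0.0]
ft_force: [0.8, 1.2, 5.1]
opening: 21.4
grasp_force: 30.0
```

Run:
```python
from swing import *
q=state();e=np.r_[tgt-np.array(q['position'][:2]),0];print(e,Ro.from_quat(q['tool_rot']).inv().apply(e))
```

```text
t 15.95 pos [676.3 -94.8 294.4] bay [ 83.  -54.  294.4] z [-0.  0. -1.] F [0.8 1.2 5.1] open 21.4 grip 30.0
[-0.75715082 -4.6617425   0.        ] [-1.47905824 -4.4852422  -0.01047295]
```

Emit:
send_rows --rows "0 -1 -4 0 0 0 0; 0 0 0 0 0 0 0; 0 0 0 0 0 0 0"

```text
t: 16.25
position: [674.5, -98.7, 294.3]
tool_rot: [0.238, 0.971, 0.002, -0.001]
ft_force: [1.1, 2.5, 5.4]
opening: 21.5
grasp_force: 30.0
```

```bash
python3 -c "
from plan import *
state();state()"
```

```text
t 16.25 pos [674.5 -98.7 294.3] bay [ 80.8 -57.6 294.3] z [-0.  0. -1.] F [1.1 2.5 5.4] open 21.5 grip 30.0
t 16.25 pos [674.5 -98.7 294.3] bay [ 80.8 -57.6 294.3] z [-0.  0. -1.] F [1.1 2.5 5.4] open 21.5 grip 30.0
```

Emit:
send_rows --rows "60 0 0 0 0 0 0; 60 0 0 0 0 0 0; 60 0 0 0 0 0 0; 60 0 0 0 0 0 0; 60 0 0 0 0 0 0; 60 0 0 -15 0 0 0; 60 0 0 -30 0 0 0; 60 0 0 -30 0 0 0; 60 0 0 -30 0 0 0; 60 0 0 0 0 0 0"

```text
t: 17.25
position: [676.0, -100.8, 405.2]
tool_rot: [0.238, 0.971, 0.001, 0.004]
ft_force: [-0.6, 0.9, 0.6]
opening: 59.6
grasp_force: 0.0
```

Run:
```python
from plan import *;from scipy.spatial.transform import Rotation as Ro
q=state();print(np.round(q['joints'],2))
# retreat toward robot at height, to bay(-200,-10,385), heading back to 6.1
plan([(np.array([420,-80,385]),6.1,0,12)],0)
```

```text
t 17.25 pos [ 676.  -100.8  405.2] bay [ 82.1 -59.9 405.2] z [ 0.01 -0.   -1.  ] F [-0.6  0.9  0.6] open 59.6 grip 0.0
[-0.33  0.41  0.92  0.    1.8  -1.41]
t 17.25 pos [ 676.  -100.8  405.2] bay [ 82.1 -59.9 405.2] z [ 0.01 -0.   -1.  ] F [-0.6  0.9  0.6] open 59.6 grip 0.0
0 20 -8 2 0 0 4.7; 0 19 -10 1 0.1 0 4.7; 0 18 -12 2 0 0.1 4.7; 0 17 -13 1 0 0 4.7; 0 16 -14 2 0.1 0 4.7; 0 15 -15 1 0 0.1 4.7; 0 13 -17 2 0 0 4.7; 0 12 -18 1 0 0 4.6; 0 11 -18 2 0.1 0 4.7; 0 9 -20 2 0 0.1 4.7; 0 7 -20 1 0 0 4.7; 0 6 -20 2 0.1 0 4.7
```

Emit:
send_rows --rows "60 20 -8 2 0 0 4.7; 60 19 -10 1 0 0 4.7; 60 18 -12 2 0 0 4.7; 60 17 -13 1 0 0 4.7; 60 16 -14 2 0 0 4.7; 60 15 -15 1 0 0 4.7; 60 13 -17 2 0 0 4.7; 60 12 -18 1 0 0 4.7; 60 11 -18 2 0 0 4.7; 60 9 -20 2 0 0 4.7; 60 7 -20 1 0 0 4.7; 60 6 -20 2 0 0 4.7; 60 0 0 0 0 0 0"

```text
t: 18.55
position: [417.6, -78.8, 379.7]
tool_rot: [0.669, 0.743, 0.0, -0.002]
ft_force: [0.5, -0.1, 0.2]
opening: 60.1
grasp_force: 0.0
```

Run:
```python
from plan import *;from h import *
zd=np.array([np.sin(np.radians(35)),-np.cos(np.radians(35))]);b=bar(1.1);a=b-45*zd
plan([(bay(a[0]-10,0,260),6.1,20,6),(bay(a[0],0,a[1]),6.1,35,6)],70)
d=robot.capture("scene");np.savez("scene3.npz",**d);A=cv2.resize(d["image"][170:400,170:400],(400,400))
d=robot.capture("top");np.savez("top3.npz",**d);B=cv2.resize(d["image"][110:310,250:450],(400,400))
o=np.hstack([A,B])[:,:,::-1];cv2.imwrite("pics/c3.png",cv2.convertScaleAbs(o,alpha=1.4,beta=10))
```

```text
t 18.55 pos [417.6 -78.8 379.7] bay [-172.5  -10.5  379.7] z [-0.  0. -1.] F [ 0.5 -0.1  0.2] open 60.1 grip 0.0
70 2 0 20 -3.3 0 0; 70 1 -1 20 -3.4 0 -0.1; 70 2 -2 20 -3.3 -0.1 0; 70 2 -4 19 -3.4 0 0; 70 2 -4 20 -3.3 0 0; 70 1 -6 19 -3.4 0 -0.1; 70 0 -4 16 -2.5 0 0; 70 0 -5 16 -2.5 0 0; 70 0 -6 16 -2.5 0 0; 70 0 -6 16 -2.5 0 0; 70 0 -7 15 -2.5 0 0; 70 0 -7 15 -2.5 0 0
```

View pics/c3.png

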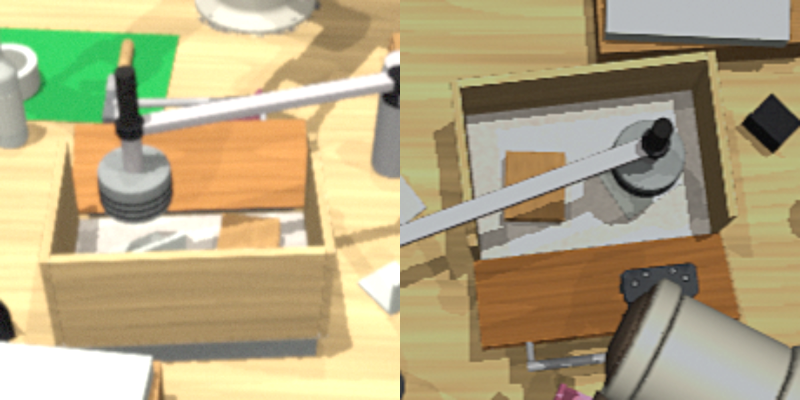

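The lamp hangs in the bay over the stand: head disc at crop (647,155), grip tip at (661,128). Checking this numerically while approaching the bar.

Run:
```python
from h import *
print(cast("top3",(373.3,187.3),202).round(1),cast("top3",(380.2,174),332).round(1),cast("scene3",(170+125.5*.575,170+70*.575),332).round(1),cast("scene3",(170+135*.575,170+178*.575),202).round(1))
# stand re-check
f=lambda x,y:(215+x/3.6-.4,125+y/3.6-.4)
print(((cast("top0",f(632,278),54)+cast("top0",f(474,246),54))/2).round(1))
```

```text
[669.7 -96.6 202. ] [669.4 -96.8 332. ] [669.4 -95.9 332. ] [687.5 -92.6 202. ]
[675.5 -99.5  54. ]
```

Emit:
send_rows --rows "70 2 0 20 -3.3 0 0; 70 1 -1 20 -3.4 0 0; 70 2 -2 20 -3.3 0 0; 70 2 -4 19 -3.4 0 0; 70 2 -4 20 -3.3 0 0; 70 1 -6 19 -3.4 0 0; 70 0 -4 16 -2.5 0 0; 70 0 -5 16 -2.5 0 0; 70 0 -6 16 -2.5 0 0; 70 0 -6 16 -2.5 0 0; 70 0 -7 15 -2.5 0 0; 70 0 -7 15 -2.5 0 0; 70 0 0 0 0 0 0"

```text
t: 19.95
position: [426.5, -66.4, 156.5]
tool_rot: [0.639, 0.709, 0.224, 0.197]
ft_force: [1.1, -0.3, -0.3]
opening: 70.1
grasp_force: 0.0
```

Run:
```python
from plan import *
q=state();print(np.round(q['joints'],2))
zd=np.array([np.sin(np.radians(35)),-np.cos(np.radians(35))]);a=bar(1.1)+8*zd
plan([(bay(a[0],0,a[1]),6.1,35,4)],70)
```

```text
t 19.95 pos [426.5 -66.4 156.5] bay [-162.4    0.9  156.5] z [ 0.57  0.07 -0.82] F [ 1.1 -0.3 -0.3] open 70.1 grip 0.0
[-0.83 -0.77  2.55  0.56  1.05 -1.14]
t 19.95 pos [426.5 -66.4 156.5] bay [-162.4    0.9  156.5] z [ 0.57  0.07 -0.82] F [ 1.1 -0.3 -0.3] open 70.1 grip 0.0
70 0 1 13 -0.1 -0.1 -0.1; 70 -1 0 12 0 0 -0.1; 70 0 1 13 -0.1 -0.1 0; 70 0 0 13 0 -0.1 -0.1
```

The lamp measures (669.5,-96.5) in both views, against (676,-100) for the stand. It sat about 5 mm off along the pads, so I'll correct that before closing the flap.

Run:
```python
from plan import *
plan([(np.array([430,-66,270]),6.1,15,5),(np.array([470,-80,395]),6.1,0,5),(np.array([669.5,-96.5,400]),6.1,0,7)],91)
```

```text
t 19.95 pos [426.5 -66.4 156.5] bay [-162.4    0.9  156.5] z [ 0.57  0.07 -0.82] F [ 1.1 -0.3 -0.3] open 70.1 grip 0.0
91 0 14 -18 4 -0.1 -0.1; 91 0 12 -19 3.9 0 0; 91 0 11 -20 4 -0.1 -0.1; 91 0 9 -21 3.9 -0.1 0; 91 0 8 -21 4 0 -0.1; 91 -4 14 -22 3 0 0; 91 -3 13 -23 3 0 0; 91 -4 11 -24 3 0 0; 91 -3 10 -24 3 0 0; 91 -4 9 -24 3 0 0; 91 -5 28 -1 0 0 0; 91 -6 28 -1 0 0 0; 91 -5 28 0 0 0 0; 91 -5 28 -1 0 0 0; 91 -6 29 -1 0 0 0; 91 -5 28 -1 0 0 0; 91 -5 28 0 0 0 0
```

Emit:
send_rows --rows "91 0 14 -18 4 0 0; 91 0 12 -19 4 0 0; 91 0 11 -20 4 0 0; 91 0 9 -21 4 0 0; 91 0 8 -21 4 0 0; 91 -4 14 -22 3 0 0; 91 -3 13 -23 3 0 0; 91 -4 11 -24 3 0 0; 91 -3 10 -24 3 0 0; 91 -4 9 -24 3 0 0; 91 -5 28 -1 0 0 0; 91 -6 28 -1 0 0 0; 91 -5 28 0 0 0 0; 91 -5 28 -1 0 0 0; 91 -6 29 -1 0 0 0; 91 -5 28 -1 0 0 0; 91 -5 28 0 0 0 0; 91 0 0 0 0 0 0; 91 0 0 0 0 0 0"

```text
t: 21.85
position: [671.5, -97.6, 402.2]
tool_rot: [0.669, 0.743, 0.0, -0.001]
ft_force: [0.3, 0.2, 0.3]
opening: 90.9
grasp_force: 0.0
```

Run:
```python
from plan import *
plan([(np.array([669.5,-96.5,300]),6.1,0,5)],91)
```

```text
t 21.85 pos [671.5 -97.6 402.2] bay [ 78.  -56.2 402.2] z [-0.  0. -1.] F [0.3 0.2 0.3] open 90.9 grip 0.0
91 0 0 20 0 0 0; 91 0 -1 21 0 -0.1 0; 91 1 0 20 0 0 0; 91 0 0 21 -0.1 0 -0.1; 91 0 -1 20 0 0 0
```

Emit:
send_rows --rows "91 0 0 20 0 0 0; 91 0 -1 21 0 0 0; 91 1 0 20 0 0 0; 91 0 0 21 0 0 0; 91 0 -1 20 0 0 0; 0 0 0 0 0 0 0; 0 0 0 0 0 0 0; 0 0 0 0 0 0 0; 0 0 0 0 0 0 0; 0 0 0 0 0 0 0; 0 0 0 0 0 0 0; 0 0 0 0 0 0 0; 0 0 0 0 0 0 0; 0 0 0 0 0 0 0; 0 0 0 0 0 0 0; 0 0 0 0 0 0 0"

```text
t: 23.45
position: [668.8, -96.7, 300.7]
tool_rot: [0.669, 0.743, 0.001, -0.001]
ft_force: [2.2, 0.0, -0.8]
opening: 21.5
grasp_force: 30.0
```

Run:
```python
from plan import *
q=state();p=np.array(q['position'])
# wanted stub shift (6,-3): in tool axes
print(Ro.from_quat(q['tool_rot']).inv().apply([6,-3,0]).round(1))
```

```text
t 23.45 pos [668.8 -96.7 300.7] bay [ 75.3 -55.1 300.7] z [-0.  0. -1.] F [ 2.2  0.  -0.8] open 21.5 grip 30.0
[-3.6  5.7 -0. ]
```

Emit:
send_rows --rows "0 -2 4 0 0 0 0; 0 -2 3 0 0 0 0; 0 0 0 0 0 0 0; 0 0 0 0 0 0 0; 60 0 0 0 0 0 0; 60 0 0 0 0 0 0; 60 0 0 0 0 0 0; 60 0 0 0 0 0 0; 60 0 0 0 0 0 0; 60 0 0 -15 0 0 0; 60 0 0 -30 0 0 0; 60 0 0 -30 0 0 0; 60 0 0 -25 0 0 0; 60 0 0 0 0 0 0"

```text
t: 24.85
position: [677.3, -100.6, 407.1]
tool_rot: [0.669, 0.743, 0.003, 0.003]
ft_force: [-0.2, -0.9, -0.7]
opening: 60.0
grasp_force: 0.0
```

Run:
```python
from plan import *
zd=np.array([np.sin(np.radians(35)),-np.cos(np.radians(35))]);b=bar(1.1);a=b-45*zd
plan([(np.array([450,-66,395]),6.1,0,8),(bay(a[0]-5,0,260),6.1,20,6),(bay(a[0],0,a[1]),6.1,35,6)],70)
```

```text
t 24.85 pos [ 677.3 -100.6  407.1] bay [ 83.4 -59.8 407.1] z [ 0.01 -0.   -1.  ] F [-0.2 -0.9 -0.7] open 60.0 grip 0.0
70 7 -28 1 0.1 0 0; 70 8 -28 2 0 0 0; 70 7 -27 1 0.1 0 0; 70 7 -28 1 0 0 0; 70 7 -28 2 0.1 0 0; 70 8 -28 1 0.1 0 -0.1; 70 7 -28 1 0 0.1 0; 70 7 -27 2 0.1 0 0; 70 0 -5 22 -3.3 0 0; 70 1 -6 23 -3.4 0 0; 70 0 -7 21 -3.3 0 0; 70 0 -9 22 -3.3 0 0; 70 0 -10 21 -3.4 0 0; 70 1 -11 20 -3.3 0 0; 70 0 -5 16 -2.5 0 0; 70 0 -5 16 -2.5 0 0; 70 0 -7 15 -2.5 0 0; 70 0 -7 15 -2.5 0 0; 70 0 -7 15 -2.5 0 0; 70 0 -9 15 -2.5 0 0
```

Emit:
send_rows --rows "70 7 -28 1 0 0 0; 70 8 -28 2 0 0 0; 70 7 -27 1 0 0 0; 70 7 -28 1 0 0 0; 70 7 -28 2 0 0 0; 70 8 -28 1 0 0 0; 70 7 -28 1 0 0 0; 70 7 -27 2 0 0 0; 70 0 -5 22 -3.3 0 0; 70 1 -6 23 -3.4 0 0; 70 0 -7 21 -3.3 0 0; 70 0 -9 22 -3.3 0 0; 70 0 -10 21 -3.4 0 0; 70 1 -11 20 -3.3 0 0; 70 0 -5 16 -2.5 0 0; 70 0 -5 16 -2.5 0 0; 70 0 -7 15 -2.5 0 0; 70 0 -7 15 -2.5 0 0; 70 0 -7 15 -2.5 0 0; 70 0 -9 15 -2.5 0 0"

```text
t: 26.85
position: [424.7, -65.4, 152.9]
tool_rot: [0.638, 0.708, 0.225, 0.2]
ft_force: [0.4, -0.4, 0.7]
opening: 69.9
grasp_force: 0.0
```

Run:
```python
from plan import *
q=state();print(np.round(q['joints'],2))
zd=np.array([np.sin(np.radians(35)),-np.cos(np.radians(35))]);a=bar(1.1)+8*zd
plan([(bay(a[0],0,a[1]),6.1,35,4)],70)
import cv2;d=robot.capture("top");np.savez("top4.npz",**d);im=d["image"];cv2.imwrite("pics/top4.png",im[:,:,::-1])
from h import cast
g=im[150:200,355:400].astype(int).sum(2);m=(g<70).astype('uint8');n,l,st,ce=cv2.connectedComponentsWithStats(m);print([(s[:5].tolist(),c.round(1)+[355,150]) for s,c in zip(st[1:],ce[1:]) if s[4]>10])
```

```text
t 26.85 pos [424.7 -65.4 152.9] bay [-164.     2.1  152.9] z [ 0.57  0.06 -0.82] F [ 0.4 -0.4  0.7] open 69.9 grip 0.0
[-0.83 -0.78  2.56  0.57  1.04 -1.14]
t 26.85 pos [424.7 -65.4 152.9] bay [-164.     2.1  152.9] z [ 0.57  0.06 -0.82] F [ 0.4 -0.4  0.7] open 69.9 grip 0.0
70 -1 1 12 0 0 0; 70 0 2 12 0 0 -0.1; 70 -1 1 12 0 -0.1 0; 70 0 1 13 0.1 0 -0.1
[([17, 16, 16, 21, 203], array([379.8, 175.9])), ([2, 42, 7, 8, 23], array([360.1, 195.7]))]
```

Emit:
send_rows --rows "70 0 1 12 0 0 0; 70 -1 1 12 0 0 0; 70 -1 2 12 0 0 0; 70 0 1 13 0 0 0; 0 0 0 0 0 0 0; 0 0 0 0 0 0 0; 0 0 0 0 0 0 0; 0 0 0 0 0 0 0; 0 0 0 0 0 0 0; 0 0 0 0 0 0 0; 0 0 0 0 0 0 0; 0 0 0 0 0 0 0; 0 0 0 0 0 0 0; 0 0 0 0 0 0 0" --newtons 25

```text
t: 28.3
position: [457.3, -64.3, 117.1]
tool_rot: [0.638, 0.709, 0.224, 0.2]
ft_force: [-0.4, 0.2, 0.8]
opening: 11.3
grasp_force: 25.0
```

```bash
cat ang.py >/dev/null; python3 ang.py
python3 - <<'E'
from plan import *
W=[];F=np.linspace(1.1,0.0,17)[1:]
for f in F:
    T=35+10*(1.1-f)/1.1;b=bar(f)+8*np.array([np.sin(np.radians(T)),-np.cos(np.radians(T))]);W.append((bay(b[0],0,b[1]),6.1,T,1))
plan(W,0)
E
```

```text
t 28.30 pos [457.3 -64.3 117.1] bay [-131.5   -0.3  117.1] z [ 0.57  0.06 -0.82] F [-0.4  0.2  0.8] open 11.3 grip 25.0
5 angle 1.103 r 147.6
7.8 angle 1.094 r 150.1
10 angle 1.087 r 152.0
t 28.30 pos [457.3 -64.3 117.1] bay [-131.5   -0.3  117.1] z [ 0.57  0.06 -0.82] F [-0.4  0.2  0.8] open 11.3 grip 25.0
0 0 8 -4 -0.6 -0.1 -0.2; 0 0 10 -4 -0.7 0 0; 0 0 10 -4 -0.6 0 0; 0 0 10 -2 -0.6 0 0; 0 0 10 -2 -0.6 0 0; 0 0 10 -1 -0.7 0 0; 0 0 11 0 -0.6 0 0; 0 0 10 0 -0.6 0 0; 0 0 10 2 -0.6 0 0; 0 0 11 2 -0.7 0 0; 0 0 10 3 -0.6 0 0; 0 0 9 4 -0.6 0 0; 0 0 10 4 -0.6 0 0; 0 0 9 6 -0.7 0 0; 0 0 8 6 -0.6 0 0; 0 0 8 6 -0.6 0 0
```

Bar gripped. Raise the flap.

Emit:
send_rows --rows "0 0 8 -4 -0.6 0 0; 0 0 10 -4 -0.6 0 0; 0 0 10 -4 -0.6 0 0; 0 0 10 -2 -0.6 0 0; 0 0 10 -2 -0.6 0 0; 0 0 10 -1 -0.7 0 0; 0 0 11 0 -0.6 0 0; 0 0 10 0 -0.6 0 0; 0 0 10 2 -0.6 0 0; 0 0 11 2 -0.7 0 0; 0 0 10 3 -0.6 0 0; 0 0 9 4 -0.6 0 0; 0 0 10 4 -0.6 0 0; 0 0 9 6 -0.7 0 0; 0 0 8 6 -0.6 0 0; 0 0 0 0 0 0 0"

```text
t: 29.9
position: [577.9, -51.1, 202.6]
tool_rot: [0.62, 0.688, 0.281, 0.25]
ft_force: [1.7, 0.7, -2.8]
opening: 11.0
grasp_force: 25.0
```

```bash
python3 ang.py
```

```text
t 29.90 pos [577.9 -51.1 202.6] bay [-10.1  -0.  202.6] z [ 0.69  0.08 -0.72] F [ 1.7  0.7 -2.8] open 11.0 grip 25.0
5 angle 0.053 r 146.8
7.8 angle 0.065 r 149.0
10 angle 0.074 r 150.7
```

Emit:
send_rows --rows "0 0 4 3 0 0 0; 0 0 4 3 0 0 0; 0 0 2 2 0 0 0; 0 0 0 0 0 0 0; 0 0 0 0 0 0 0"

```text
t: 30.4
position: [589.7, -50.0, 203.5]
tool_rot: [0.62, 0.689, 0.281, 0.25]
ft_force: [-12.1, 0.5, 2.3]
opening: 11.1
grasp_force: 25.0
```

```bash
python3 ang.py
```

```text
t 30.40 pos [589.7 -50.  203.5] bay [ 1.700e+00 -1.000e-01  2.035e+02] z [ 0.69  0.08 -0.72] F [-12.1   0.5   2.3] open 11.1 grip 25.0
5 angle -0.028 r 147.1
7.8 angle -0.015 r 149.1
10 angle -0.005 r 150.8
```

Emit:
send_rows --rows "0 0 1 1 0 0 0; 0 0 1 1 0 0 0; 0 0 0 0 0 0 0; 0 0 0 0 0 0 0"

```text
t: 30.8
position: [591.0, -49.9, 202.5]
tool_rot: [0.62, 0.69, 0.279, 0.249]
ft_force: [-36.6, -2.4, 13.8]
opening: 11.0
grasp_force: 25.0
```

```bash
python3 ang.py
```

```text
t 30.80 pos [591.  -49.9 202.5] bay [ 3.000e+00 -2.000e-01  2.025e+02] z [ 0.69  0.08 -0.72] F [-36.6  -2.4  13.8] open 11.0 grip 25.0
5 angle -0.037 r 146.1
7.8 angle -0.024 r 148.1
10 angle -0.014 r 149.7
```

The flap is hard against its stop (37 N). Release and back straight out.

Emit:
send_rows --rows "45 0 0 0 0 0 0; 45 0 0 0 0 0 0; 45 0 0 0 0 0 0; 45 0 0 0 0 0 0; 45 0 0 -10 0 0 0; 45 0 0 -20 0 0 0; 45 0 0 -30 0 0 0; 45 0 0 -30 0 0 0; 45 0 -5 -20 4 0 0; 45 0 -5 -20 4 0 0; 45 0 -20 -15 4 0 0; 45 0 -20 -15 4 0 0; 45 0 -20 -10 4 0 0; 45 0 0 0 0 0 0"

```text
t: 32.2
position: [425.1, -68.6, 294.7]
tool_rot: [0.654, 0.726, 0.157, 0.141]
ft_force: [1.3, -0.3, 0.2]
opening: 45.3
grasp_force: 0.0
```

Run:
```python
from plan import *;from h import *
q=state();print(np.round(q['joints'],2))
d=robot.capture("scene");np.savez("scene5.npz",**d);A=cv2.resize(d["image"][160:400,120:440],(400,300))
d=robot.capture("top");np.savez("top5.npz",**d);B=cv2.resize(d["image"][120:330,220:500],(400,300))
o=np.hstack([A,B])[:,:,::-1];cv2.imwrite("pics/c5.png",cv2.convertScaleAbs(o,alpha=1.4,beta=10))
```

```text
t 32.20 pos [425.1 -68.6 294.7] bay [-164.    -1.2  294.7] z [ 0.41  0.04 -0.91] F [ 1.3 -0.3  0.2] open 45.3 grip 0.0
[-0.68 -0.68  2.18  0.31  1.34 -0.81]
```

View pics/c5.png

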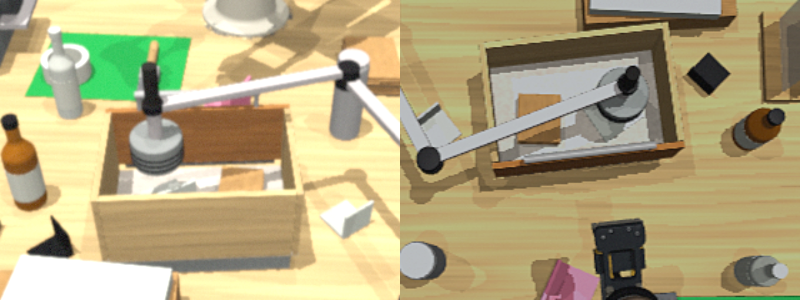

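The flap is closed (bar's left end at full-frame (307,230), where 231.7 is predicted for closed), the lamp head sits over the stand, and nothing else has moved. One number check, then hand in.

Run:
```python
from h import *; from cell import robot
a,b=cast("top5",(381,171),332),cast("top5",(375.4,186.5),202);print(a.round(1),b.round(1))
for X in (a,b): print(np.hypot(*(X[:2]-[676,-100])).round(1))
if all(np.hypot(*(X[:2]-[676,-100]))<9 for X in(a,b)): print(robot.close_job())
```

```text
[675.4 -98.5 332. ] [ 671.5 -101.2  202. ]
1.6
4.7
the job is handed in; nothing more can be done
None
```

The job is handed in after about 32 s of robot time. The flap went down to its stop, the lamp was set within about 5 mm of centred over the white stand, and the flap was pushed back up fully closed; nothing else was seen to move.

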